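# Line up the jars by height on the display board

## Robot

A 6-joint arm with a two-finger parallel gripper is mounted at the origin on the work surface. World frame = base frame: x ahead of the robot, y to its left, z up, the work surface at z = 0. Lengths are in m, angles in rad, forces in N, time in s.
With the tool pointing down it reaches from about 0.3 to 0.75 m from the base axis. Payload 8.5 kg.
Tool frame: the origin (TCP) lies on the centre line of the jaws, within the pads' length; the fingertips stand 8 mm ahead of it and the grasp point (between the pads) lies 11 mm behind it (robot.tcp_to_tips is the distance from the TCP to the fingertips, in m); z points along the fingers, y is the direction in which the jaws open and shut (so a half turn about z gives the same grasp; the last joint's range is limited). The gripper opens to 88 mm and grips with 3 to 60 N. Pads are 18 mm wide; open, the fingers measure 123 mm over their backs; the gripper's body (75 mm by 187 mm) begins 45 mm behind the grasp point.
Start: joints at [-1.487, 0.381, 1.297, -0, 1.464, -0.215], TCP at [0.162, -0.526, 0.247] pointing down, gripper open.
Joint ranges: [-3.11, 3.11], [-0.89, 2.33], [0.22, 2.48], [-1.42, 4.56], [0.17, 2.85], [-2.88, 2.88]. Speed limits (rad/s): [2.39, 2.39, 3.14, 3.14, 3.14, 3.14].

## Interface

Orientations are given as a unit quaternion [w, x, y, z].
In Python, from station import readout, get_image, camera_model, robot, search_frame, pinpoint gives the robot as it stands.
- The arm moves only by the tool servo_tool, never from a script. Its argument "motion" is a list that holds one entry, the list of rows, each a list of 7 numbers: the opening, from -1 (shut) to 1 (fully open), so that 0 is half open, then the shift along the tool's x, y, z in m, then the turn, a rotation vector about the tool's x, y, z in rad. In form: [[[jaw, dx, dy, dz, rx, ry, rz], ...]]. A call has 1 to 12 rows; each row is the pose to reach, as a shift and turn from the pose commanded when the call began, along the tool's axes at that moment; what a row does not reach only later rows make up. A row lasts 1/12 s, in which the tool goes at most 41.7 mm and 7.16 degrees, less where a joint would pass 70% of its speed; a pose out of reach is approached as far as the arm can. A call with a gripper value outside its range is refused whole. The fingers move at their own pace and stop on an object; "squeeze" is the grip in N (left out, the last holds). Time passes only in rows, so rows that repeat a pose let the fingers close. It gives the time, the measured TCP pose, the force and the opening at its end, in the units of the state.
- readout.sense(): the state, without advancing time (a new reading comes with each control period).
- get_image(name): name is "side" or "top" or "wrist"; returns the picture (420x560x3 uint8, blue, green, red); there is no depth.
- camera_model(name): a dict with "vfov" (degrees; the focal length in pixels is half the picture's height over the tangent of half this angle, whatever the lens; pixels are square), "cx", "cy" (the principal point, pixels), "cam_to_world" (4x4, takes a point from camera to world coordinates). Camera axes: x right, y up, looking along -z (the intrinsics and any distortion apply to the point x, -y, -z); pixel columns grow to the right and rows downward; lengths in m; the calibration is good to about 2 mm. A picture is of the moment at which its call begins: read the wrist's pose just before it. camera_model takes no time and is no camera call; for the wrist camera it gives the pose at the moment of the call.
- robot.finish_job(): hands the job in, once; it reports no verdict.
Trained networks look in the newest picture that a camera, given by its name, has taken for a name from the list of things; names that differ only in an ending like _2 or _b are one class to them, and where a whole thing is asked for, a point or a joint stands for the part that bears it (a point fixed in the world has none). Each returns a list of dicts, best first, with "conf" (0 to 1); they miss things now and then, are a little off and sometimes report something else, mostly with a low value. They report only what shows in the picture. A call takes as long as a camera call. They do not tell look-alikes from the thing itself.
- search_frame(camera, thing): "point" ([x, y, z] in m, in the coordinates of the camera as it stood for that picture, good to about 4 mm: the middle of the surface that is visible of it).
- pinpoint(camera, thing): "point" ([x, y, z] in m, in the coordinates of the camera as it stood for that picture, good to about 4 mm: a listed point, or the origin of a listed thing).
The state is a dict: "time_s": time; "joints": joint angles; "dq": joint speeds; "effort": joint torques, N m; "position": TCP position; "eef_rot": TCP orientation; "wrist_force": force on the tool from outside, world axes, zero at the start; "wrist_torque": the same for the moment, N m; "gripper_width": opening from 0.0 (shut) to 1.0 (fully open).
Only numpy, scipy, OpenCV 4.12 (cv2) and the standard library are available. Lean on these libraries where they do the work, as an engineer would, in place of code of your own. Each camera call takes 0.05 s, during which the arm holds its last target. There are 200 camera calls.

## Task

Set out the four white screw-cap jars for the class: stand one on each of the four black pads of the white board, upright and centred on its pad, in order of height. The tallest goes on the pad next to the blue mixing bowl, and they step down to the shortest at the other end.

Things in the scene. Friction and masses are not known exactly. Their poses are not given: they have to be found in the camera images.
- jar_a_mid (a point): the shortest of the four white screw-cap jars: an upright straight-sided white plastic cylinder 36 mm in diameter and 60 mm tall in all, paper label round it, the top 14 mm being a grey cap 4 mm narrower; about 60 g. Loose. This point is the jar's centre, 30 mm above its underside; z is up its axis, it stands upright at the start.
- jar_b_mid (a point): the second shortest of the four white screw-cap jars: an upright straight-sided white plastic cylinder 42 mm in diameter and 78 mm tall in all, paper label round it, the top 14 mm being a grey cap 4 mm narrower; about 90 g. Loose. This point is the jar's centre, 39 mm above its underside; z is up its axis, it stands upright at the start.
- jar_c_mid (a point): the second tallest of the four white screw-cap jars: an upright straight-sided white plastic cylinder 48 mm in diameter and 96 mm tall in all, paper label round it, the top 14 mm being a grey cap 4 mm narrower; about 130 g. Loose. This point is the jar's centre, 48 mm above its underside; z is up its axis, it stands upright at the start.
- jar_d_mid (a point): the tallest of the four white screw-cap jars: an upright straight-sided white plastic cylinder 54 mm in diameter and 114 mm tall in all, paper label round it, the top 14 mm being a grey cap 4 mm narrower; about 180 g. Loose. This point is the jar's centre, 57 mm above its underside; z is up its axis, it stands upright at the start.
- pad0: one of four identical round black rubber pads, 60 mm in diameter and 3 mm thick, fixed in a straight row 90 mm apart (centre to centre) on a white board 90 mm wide, 360 mm long and 12 mm thick. Origin at the centre of the pad's underside, 12 mm above the bench, so jars stand 15 mm above the bench. The pads' numbers do not tell their order in the row: go by position.
- pad1: one of four identical round black rubber pads, 60 mm in diameter and 3 mm thick, fixed in a straight row 90 mm apart (centre to centre) on a white board 90 mm wide, 360 mm long and 12 mm thick. Origin at the centre of the pad's underside, 12 mm above the bench, so jars stand 15 mm above the bench. The pads' numbers do not tell their order in the row: go by position.
- pad2: one of four identical round black rubber pads, 60 mm in diameter and 3 mm thick, fixed in a straight row 90 mm apart (centre to centre) on a white board 90 mm wide, 360 mm long and 12 mm thick. Origin at the centre of the pad's underside, 12 mm above the bench, so jars stand 15 mm above the bench. The pads' numbers do not tell their order in the row: go by position.
- pad3: one of four identical round black rubber pads, 60 mm in diameter and 3 mm thick, fixed in a straight row 90 mm apart (centre to centre) on a white board 90 mm wide, 360 mm long and 12 mm thick. Origin at the centre of the pad's underside, 12 mm above the bench, so jars stand 15 mm above the bench. The pads' numbers do not tell their order in the row: go by position.
- bowl: blue rubber mixing bowl, 94 mm across the rim and 58 mm tall, standing fixed on the bench just off one end of the white board, in line with the pads, its centre 110 mm from the centre of the nearest pad. Origin at the centre of its underside, on the bench. (Off the board's other end stands a plaster tooth cast 40 mm tall.)
Mind the look-alikes: they are no part of the job. Of the things shaped like the bowl, the blue one is meant.

How it is judged:
By the outcome, as a careful person would: the job done as asked, in the order asked, and still so for the second after the job is handed in, with the robot touching nothing.
It also fails if it takes over 112 s, if anything falls off the work surface, if the arm or the gripper's body presses on something with over 40 N, if the wrist force passes 120 N, or if a joint passes its speed limit or range.

## Working session

There is one attempt and no reset: what is moved stays moved. The work goes in short steps, Python scripts to look and compute and a tool call to move; the robot and the scene stay as the last step left them, time stands still between calls to the robot, and variables do not carry over. Pictures are saved under pics/ and viewed, about 12 in all and at most 16, crops included, and the job is handed in when it is done.

Besides the shell and the picture viewer there is one more tool, called after "Request:" as name(argument=value, ...), one argument or row to a line, values as JSON. servo_tool: Moves the arm, as the interface text tells. Its arguments: {"type":"object","properties":{"motion":{"type":"array","items":{"type":"array","items":{"type":"array","items":{"type":"number"}}}},"squeeze":{"type":"number"}},"required":["motion"]}

```bash
mkdir -p pics; ls; cat > h.py <<'E'
import numpy as np, cv2
from station import readout, get_image, camera_model, robot, search_frame, pinpoint
def w(cam,p):
    M=np.array(camera_model(cam)["cam_to_world"]); return (M@np.r_[p,1])[:3]
def px(cam,P):
    m=camera_model(cam); M=np.linalg.inv(np.array(m["cam_to_world"])); c=M@np.r_[P,1]
    f=210/np.tan(np.radians(m["vfov"])/2); return m["cx"]+f*c[0]/-c[2], m["cy"]-f*c[1]/-c[2]
def ray(cam,u,v,z):
    m=camera_model(cam); M=np.array(m["cam_to_world"]); f=210/np.tan(np.radians(m["vfov"])/2)
    d=M[:3,:3]@np.array([(u-m["cx"])/f,-(v-m["cy"])/f,-1]); o=M[:3,3]; return o+d*(z-o[2])/d[2]
E
python3 - <<'E'
from h import *
s=readout.sense(); print({k:np.round(v,3) for k,v in s.items()})
a=get_image("top"); b=get_image("side"); cv2.imwrite("pics/1t.png",a); cv2.imwrite("pics/1s.png",b)
for c in("top","side"):
    m=camera_model(c); print({k:(np.round(v,3).tolist()) for k,v in m.items()})
    for t in ["jar_a_mid","jar_b_mid","jar_c_mid","jar_d_mid","pad0","bowl"]:
        for r in pinpoint(c,t):
            P=w(c,r["point"]); print(c,t,round(r["conf"],2),P.round(3),np.round(px(c,P)))
E
```

```text
pics
{'time_s': np.float64(0.0), 'joints': array([-1.487,  0.381,  1.298, -0.   ,  1.464, -0.215]), 'dq': array([ 0.001,  0.003, -0.   , -0.002,  0.   ,  0.   ]), 'effort': array([-1.0000e-03, -4.3793e+01, -2.2456e+01,  7.1000e-02,  3.5000e-02,
       -0.0000e+00]), 'position': array([ 0.162, -0.525,  0.246]), 'eef_rot': array([-0.001,  0.989,  0.149,  0.   ]), 'wrist_force': array([0.146, 0.458, 0.063]), 'wrist_torque': array([ 0.06 , -0.053, -0.021]), 'gripper_width': np.float64(1.0)}
{'vfov': 48.56, 'cx': 277.317, 'cy': 215.292, 'cam_to_world': [[0.012, 0.996, -0.089, 0.452], [-1.0, 0.01, -0.02, -0.013], [-0.019, 0.09, 0.996, 1.112], [0.0, 0.0, 0.0, 1.0]]}
top jar_b_mid 0.57 [ 0.384 -0.287  0.034] [406. 288.]
top jar_c_mid 0.88 [0.428 0.08  0.045] [245. 267.]
top jar_d_mid 0.81 [0.408 0.257 0.055] [166. 275.]
top pad0 0.96 [0.625 0.199 0.015] [198. 183.]
top pad0 0.88 [0.62  0.018 0.009] [274. 186.]
top pad0 0.84 [ 0.62  -0.07   0.009] [311. 187.]
top pad0 0.57 [0.626 0.109 0.012] [236. 184.]
top pad0 0.23 [0.41  0.256 0.055] [167. 275.]
top bowl 0.96 [ 0.489 -0.189 -0.003] [360. 
[... 282 characters left out ...]
]}
side jar_a_mid 0.61 [ 0.44  -0.071  0.03 ] [249. 258.]
side jar_b_mid 0.8 [ 0.385 -0.285  0.042] [245. 365.]
side jar_c_mid 0.9 [0.424 0.077 0.047] [226. 199.]
side jar_c_mid 0.52 [0.621 0.107 0.014] [312. 183.]
side jar_d_mid 0.67 [0.403 0.254 0.058] [202. 145.]
side pad0 0.81 [ 0.622 -0.07   0.013] [340. 243.]
side pad0 0.79 [0.621 0.014 0.007] [326. 215.]
side pad0 0.65 [0.623 0.11  0.013] [313. 183.]
side pad0 0.62 [0.62  0.196 0.011] [300. 159.]
side bowl 0.9 [ 0.49  -0.191  0.003] [293. 313.]
side bowl 0.85 [ 0.558 -0.318 -0.003] [354. 370.]
side bowl 0.72 [0.622 0.105 0.013] [313. 184.]
side bowl 0.67 [ 0.44 -0.07  0.03] [249. 257.]
side bowl 0.57 [ 0.615 -0.179 -0.001] [356. 292.]
```

View pics/1t.png

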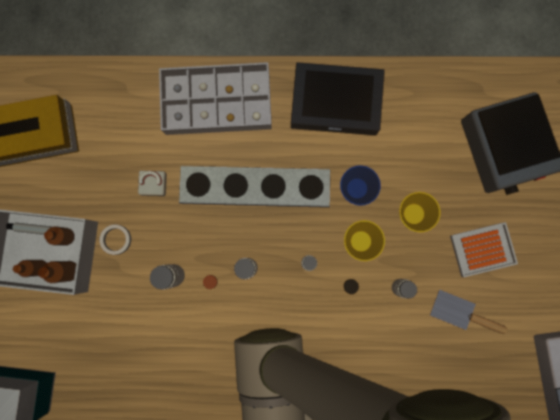

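View pics/1s.png

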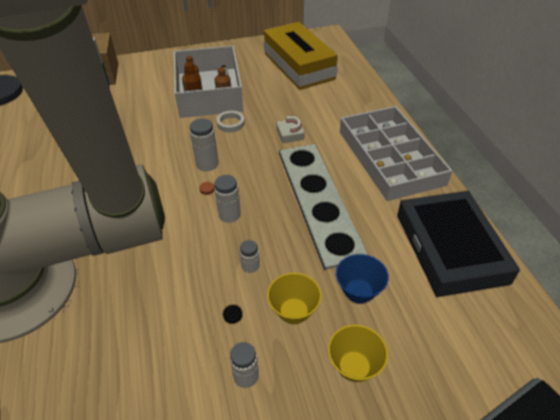

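Top view: the four pads are at (198,184), (236,185), (273,186) and (311,187). There are three bowls: yellow (364,241), yellow (420,212) and blue (360,186). The blue one fits, since it is off the board's right end (low y) and in line with the pads, with the tooth cast at the other end (152,183). The jars are d (162,277), c (245,268), a (309,263) and b (404,289). The discs at (352,286) and (210,282) are not jars. Next I enlarge the bowl end and move over jar b.

```bash
python3 - <<'E'
import cv2
a=cv2.imread("pics/1s.png")[130:390,180:430]; cv2.imwrite("pics/2c.png",cv2.resize(a,None,fx=2.2,fy=2.2,interpolation=2))
E
```

Request:
servo_tool(
  motion=[
    [[1, 0.03, -0.017, 0, 0, 0, -0.12], [1, 0.06, -0.034, 0, 0, 0, -0.24], [1, 0.09, -0.052, 0, 0, 0, -0.36], [1, 0.12, -0.069, 0, 0, 0, -0.48], [1, 0.15, -0.086, 0, 0, 0, -0.6], [1, 0.18, -0.104, 0, 0, 0, -0.72], [1, 0.21, -0.121, 0, 0, 0, -0.84], [1, 0.24, -0.139, 0, 0, 0, -0.96], [1, 0.265, -0.153, 0, 0, 0, -1.08], [1, 0.28, -0.162, 0, 0, 0, -1.2], [1, 0.284, -0.164, 0, 0, 0, -1.273], [1, 0.284, -0.164, 0, 0, 0, -1.273]],
  ],
)

```text
time_s: 1.7
position: [0.3858, -0.2842, 0.2469]
eef_rot: [0.0, 0.705, 0.709, 0.0]
wrist_force: [0.0, -1.5, 0.1]
gripper_width: 1.001
```

View pics/2c.png

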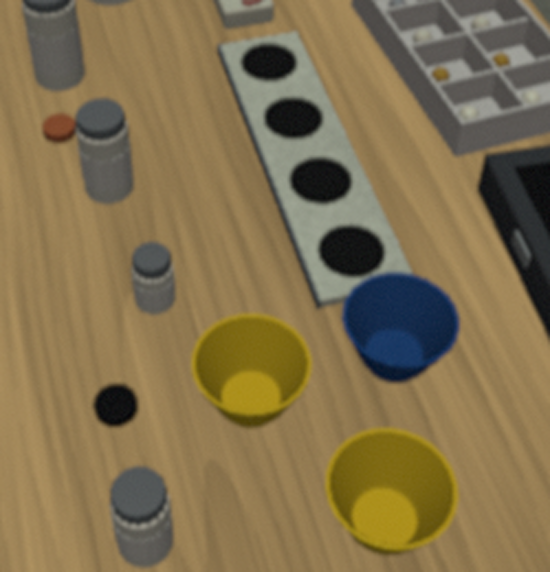

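The crop confirms that the blue bowl (400,325) sits at the board's near end, so the tallest jar goes on the pad at y≈-0.07. Next is a wrist look over b.

```bash
python3 - <<'E'
from h import *
b=get_image("wrist"); cv2.imwrite("pics/3w.png",b)
m=camera_model("wrist"); print({k:(np.round(v,3).tolist()) for k,v in m.items()})
for t in ["jar_b_mid"]:
    for r in pinpoint("wrist",t):
        P=w("wrist",r["point"]); print(t,round(r["conf"],2),P.round(4),np.round(px("wrist",P)))
E
```

```text
{'vfov': 64.199, 'cx': 274.833, 'cy': 209.021, 'cam_to_world': [[1.0, -0.001, 0.002, 0.385], [0.001, 0.95, 0.311, -0.203], [-0.002, -0.311, 0.95, 0.385], [0.0, 0.0, 0.0, 1.0]]}
jar_b_mid 0.92 [ 0.3831 -0.2809  0.0382] [274. 177.]
```

View pics/3w.png

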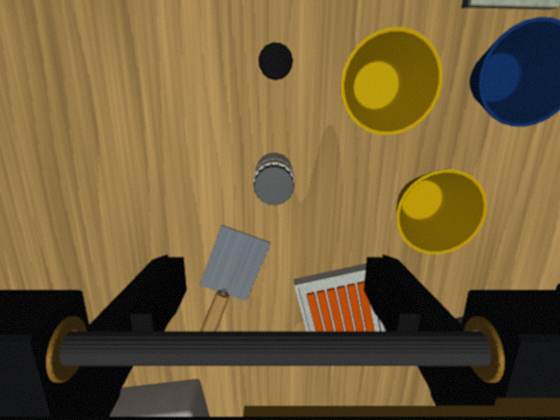

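```bash
python3 - <<'E'
from h import *
from scipy import ndimage
im=cv2.imread("pics/3w.png")
for p in [(274,184),(274,161)]: print(p, ray("wrist",*p,0.078), ray("wrist",*p,0.064))
print(px("wrist",[.384,-.284,.078]))
E
```

```text
(274, 184) [ 0.3831408  -0.27914218  0.078     ] [ 0.38307273 -0.28259617  0.064     ]
(274, 161) [ 0.38318082 -0.25738351  0.078     ] [ 0.38311458 -0.25984459  0.064     ]
(np.float64(274.91788924469904), np.float64(189.0001460435683))
```

Request:
servo_tool(
  motion=[
    [[1, 0.003, -0.002, 0.035, 0, 0, 0], [1, 0.003, -0.002, 0.07, 0, 0, 0], [1, 0.003, -0.002, 0.105, 0, 0, 0], [1, 0.003, -0.002, 0.14, 0, 0, 0], [1, 0.003, -0.002, 0.17, 0, 0, 0], [1, 0.003, -0.002, 0.19, 0, 0, 0], [1, 0.003, -0.002, 0.2, 0, 0, 0], [1, 0.003, -0.002, 0.205, 0, 0, 0], [1, 0.003, -0.002, 0.205, 0, 0, 0]],
  ],
  squeeze=15,
)

```text
time_s: 2.55
position: [0.3825, -0.2827, 0.0411]
eef_rot: [-0.001, 0.708, 0.707, 0.0]
wrist_force: [-0.4, 0.6, 0.1]
gripper_width: 0.997
```

Request:
servo_tool(
  motion=[
    [[0.2, 0, 0, 0, 0, 0, 0], [0, 0, 0, 0, 0, 0, 0], [-0.2, 0, 0, 0, 0, 0, 0], [-0.2, 0, 0, 0, 0, 0, 0], [-0.2, 0, 0, 0, 0, 0, 0], [-0.2, 0, 0, 0, 0, 0, 0], [-0.2, 0, 0, 0, 0, 0, 0], [-0.2, 0, 0, 0, 0, 0, 0]],
  ],
)

```text
time_s: 3.22
position: [0.3832, -0.2823, 0.0419]
eef_rot: [0.0, 0.707, 0.707, 0.0]
wrist_force: [1.1, -0.1, 2.5]
gripper_width: 0.468
```

Request:
servo_tool(
  motion=[
    [[-0.2, 0, 0, -0.015, 0, 0, 0], [-0.2, 0, 0, -0.04, 0, 0, 0], [-0.2, 0, 0, -0.07, 0, 0, 0], [-0.2, 0.015, 0.01, -0.1, 0, 0, 0], [-0.2, 0.035, 0.022, -0.12, 0, 0, 0], [-0.2, 0.06, 0.037, -0.13, 0, 0, 0], [-0.2, 0.087, 0.053, -0.13, 0, 0, 0], [-0.2, 0.114, 0.07, -0.13, 0, 0, 0], [-0.2, 0.141, 0.086, -0.13, 0, 0, 0], [-0.2, 0.168, 0.103, -0.13, 0, 0, 0], [-0.2, 0.195, 0.12, -0.13, 0, 0, 0], [-0.2, 0.222, 0.136, -0.13, 0, 0, 0]],
  ],
)

```text
time_s: 4.22
position: [0.5193, -0.0586, 0.1716]
eef_rot: [-0.0, 0.707, 0.707, -0.0]
wrist_force: [0.7, -0.6, -0.3]
gripper_width: 0.471
```

Request:
servo_tool(
  motion=[
    [[-0.2, 0.027, 0.017, 0, 0, 0, 0], [-0.2, 0.054, 0.034, 0, 0, 0, 0], [-0.2, 0.081, 0.05, 0, 0, 0, 0], [-0.2, 0.107, 0.066, 0, 0, 0, 0], [-0.2, 0.13, 0.08, 0, 0, 0, 0], [-0.2, 0.15, 0.092, 0, 0, 0, 0], [-0.2, 0.163, 0.1, 0, 0, 0, 0], [-0.2, 0.168, 0.103, 0, 0, 0, 0], [-0.2, 0.168, 0.103, 0, 0, 0, 0]],
  ],
)

```text
time_s: 4.97
position: [0.6217, 0.1088, 0.1712]
eef_rot: [-0.0, 0.706, 0.708, -0.0]
wrist_force: [0.4, -0.5, -0.6]
gripper_width: 0.472
```

```bash
python3 - <<'E'
from h import *
b=get_image("wrist"); cv2.imwrite("pics/4w.png",b)
p=readout.sense()["position"]; print(p)
for t in ["jar_b_mid","pad0"]:
    for r in pinpoint("wrist",t):
        P=w("wrist",r["point"]); print(t,round(r["conf"],2),P.round(4),np.round(px("wrist",P)))
P=np.array(p); print(px("wrist",P+[0,0,.036]))
g=cv2.cvtColor(b,cv2.COLOR_BGR2GRAY)
n,l,s,c=cv2.connectedComponentsWithStats((g<35).astype(np.uint8))
for i in range(1,n):
    if s[i,4]>400: print(s[i],c[i].round(1),ray("wrist",*c[i],.015).round(4))
E
```

```text
[0.6213748  0.10785918 0.1713452 ]
jar_b_mid 0.87 [0.6209 0.1118 0.1658] [276. 269.]
pad0 0.95 [0.6181 0.1086 0.0165] [273. 193.]
pad0 0.9 [0.6211 0.1995 0.0151] [276.  86.]
(np.float64(276.9100256629589), np.float64(332.67952499786895))
[ 243   49   70   74 4023] [277.5  85.3] [0.6222 0.2001 0.015 ]
[ 244  160   63   55 2698] [275.5 187.8] [0.6207 0.1127 0.015 ]
[    0   256   560   164 42077] [281.3 348.6] [ 0.6272 -0.0651  0.015 ]
```

View pics/4w.png

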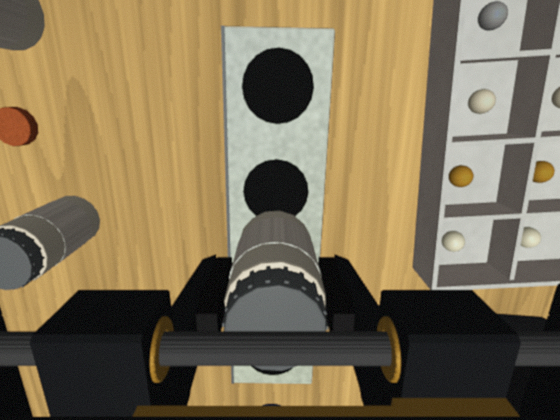

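```bash
python3 - <<'E'
from h import *
print(ray("wrist",276,211.5,0.129)-[0,.021,0])
print(ray("wrist",276,283,0.207)-[0,.019,0])
E
```

```text
[0.62106832 0.10734071 0.129     ]
[0.62101109 0.10928206 0.207     ]
```

Request:
servo_tool(
  motion=[
    [[-0.2, 0.002, 0, 0.015, 0, 0, 0], [-0.2, 0.002, 0, 0.04, 0, 0, 0], [-0.2, 0.002, 0, 0.065, 0, 0, 0], [-0.2, 0.002, 0, 0.085, 0, 0, 0], [-0.2, 0.002, 0, 0.1, 0, 0, 0], [-0.2, 0.002, 0, 0.108, 0, 0, 0], [-0.2, 0.002, 0, 0.112, 0, 0, 0], [-0.2, 0.002, 0, 0.114, 0, 0, 0], [-0.2, 0.002, 0, 0.114, 0, 0, 0], [-0.2, 0.002, 0, 0.114, 0, 0, 0]],
  ],
)

```text
time_s: 5.95
position: [0.622, 0.1098, 0.0587]
eef_rot: [0.001, 0.707, 0.707, 0.001]
wrist_force: [0.7, -0.6, -1.6]
gripper_width: 0.473
```

Request:
servo_tool(
  motion=[
    [[0.1, 0, 0, 0, 0, 0, 0], [0.3, 0, 0, 0, 0, 0, 0], [0.6, 0, 0, 0, 0, 0, 0], [0.8, 0, 0, 0, 0, 0, 0], [1, 0, 0, 0, 0, 0, 0], [1, 0, 0, 0, 0, 0, 0], [1, 0, 0, -0.02, 0, 0, 0], [1, 0, 0, -0.05, 0, 0, 0], [1, 0, 0, -0.085, 0, 0, 0], [1, 0, 0, -0.12, 0, 0, 0], [1, 0, 0, -0.155, 0, 0, 0], [1, 0, 0, -0.19, 0, 0, 0]],
  ],
)

```text
time_s: 6.95
position: [0.6213, 0.11, 0.2496]
eef_rot: [0.0, 0.707, 0.707, 0.0]
wrist_force: [0.0, -0.4, 0.3]
gripper_width: 1.003
```

Request:
servo_tool(
  motion=[
    [[1, -0.006, -0.035, 0, 0, 0, 0], [1, -0.012, -0.07, 0, 0, 0, 0], [1, -0.017, -0.105, 0, 0, 0, 0], [1, -0.023, -0.14, 0, 0, 0, 0], [1, -0.029, -0.17, 0, 0, 0, 0], [1, -0.031, -0.19, 0, 0, 0, 0], [1, -0.031, -0.195, 0, 0, 0, 0], [1, -0.031, -0.195, 0, 0, 0, 0]],
  ],
)

```text
time_s: 7.62
position: [0.4262, 0.0788, 0.2483]
eef_rot: [0.0, 0.707, 0.707, 0.0]
wrist_force: [0.7, 0.7, 1.0]
gripper_width: 0.999
```

```bash
cat > look.py <<'E'
from h import *
import sys
get_image("wrist"); b=get_image("wrist"); cv2.imwrite("pics/w_%s.png"%sys.argv[1],b)
print(np.round(readout.sense()["position"],4))
for t in sys.argv[1:]:
    for r in pinpoint("wrist",t):
        P=w("wrist",r["point"]); print(t,round(r["conf"],2),P.round(4),np.round(px("wrist",P)))
E
python3 look.py jar_c_mid; python3 - <<'E'
from h import *
b=get_image("top")
for t in ["jar_b_mid","jar_c_mid","jar_d_mid"]:
    for r in pinpoint("top",t):
        P=w("top",r["point"]); print(t,round(r["conf"],2),P.round(4))
E
```

```text
[0.4278 0.0788 0.248 ]
jar_c_mid 0.79 [0.4284 0.082  0.0465] [276. 179.]
jar_c_mid 0.58 [0.62   0.0168 0.0113] [436. 226.]
jar_c_mid 0.22 [0.6195 0.2052 0.0129] [465.  54.]
jar_b_mid 0.76 [0.6214 0.1087 0.0515]
```

View pics/w_jar_c_mid.png

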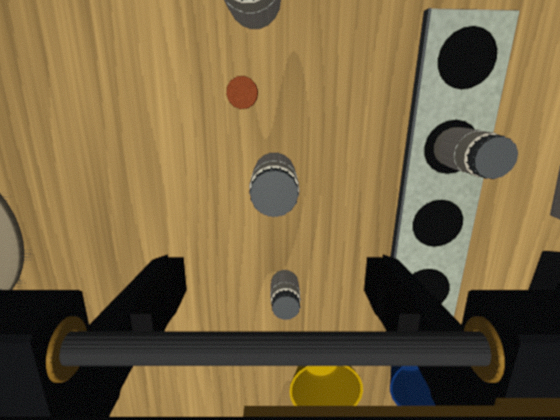

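Request:
servo_tool(
  motion=[
    [[1, 0.002, 0, 0.035, 0, 0, 0], [1, 0.002, 0, 0.07, 0, 0, 0], [1, 0.002, 0, 0.105, 0, 0, 0], [1, 0.002, 0, 0.135, 0, 0, 0], [1, 0.002, 0, 0.16, 0, 0, 0], [1, 0.002, 0, 0.178, 0, 0, 0], [1, 0.002, 0, 0.186, 0, 0, 0], [1, 0.002, 0, 0.188, 0, 0, 0], [1, 0.002, 0, 0.188, 0, 0, 0]],
  ],
  squeeze=18,
)

```text
time_s: 8.72
position: [0.427, 0.0808, 0.0598]
eef_rot: [-0.0, 0.707, 0.707, -0.0]
wrist_force: [0.6, 0.4, 1.0]
gripper_width: 1.0
```

Request:
servo_tool(
  motion=[
    [[0.4, 0, 0, 0, 0, 0, 0], [0.2, 0, 0, 0, 0, 0, 0], [-0.1, 0, 0, 0, 0, 0, 0], [-0.1, 0, 0, 0, 0, 0, 0], [-0.1, 0, 0, 0, 0, 0, 0], [-0.1, 0, 0, 0, 0, 0, 0], [-0.1, 0, 0, 0, 0, 0, 0], [-0.1, 0, 0, -0.01, 0, 0, 0], [-0.1, 0, 0, -0.03, 0, 0, 0], [-0.1, 0, 0, -0.06, 0, 0, 0], [-0.1, 0, 0, -0.09, 0, 0, 0], [-0.1, 0, 0, -0.12, 0, 0, 0]],
  ],
)

```text
time_s: 9.72
position: [0.4261, 0.0808, 0.1809]
eef_rot: [-0.0, 0.707, 0.707, -0.0]
wrist_force: [1.6, 0.2, -2.2]
gripper_width: 0.537
```

Request:
servo_tool(
  motion=[
    [[-0.1, -0.004, 0.012, 0, 0, 0, 0], [-0.1, -0.012, 0.037, 0, 0, 0, 0], [-0.1, -0.021, 0.065, 0, 0, 0, 0], [-0.1, -0.03, 0.095, 0, 0, 0, 0], [-0.1, -0.039, 0.125, 0, 0, 0, 0], [-0.1, -0.048, 0.152, 0, 0, 0, 0], [-0.1, -0.055, 0.175, 0, 0, 0, 0], [-0.1, -0.06, 0.189, 0, 0, 0, 0], [-0.1, -0.061, 0.194, 0, 0, 0, 0], [-0.1, -0.061, 0.194, 0, 0, 0, 0]],
  ],
)

```text
time_s: 10.55
position: [0.621, 0.0197, 0.1788]
eef_rot: [-0.001, 0.707, 0.707, -0.0]
wrist_force: [0.1, 0.0, -1.8]
gripper_width: 0.538
```

```bash
python3 look.py pad0 jar_c_mid jar_b_mid; python3 - <<'E'
from h import *
b=get_image("wrist")
p=readout.sense()["position"]; print(px("wrist",[p[0],p[1]+.024,p[2]-.06]),px("wrist",[p[0],p[1]+.022,p[2]+.036]),px("wrist",[.621,.11,.093]))
E
```

```text
[0.6198 0.0204 0.1794]
pad0 0.9 [0.618  0.0201 0.0124] [274. 191.]
(np.float64(276.24450437661153), np.float64(198.37826277018962)) (np.float64(276.7945787177015), np.float64(282.01638494580754)) (np.float64(277.8554722085463), np.float64(86.5747918629175))
```

View pics/w_pad0.png

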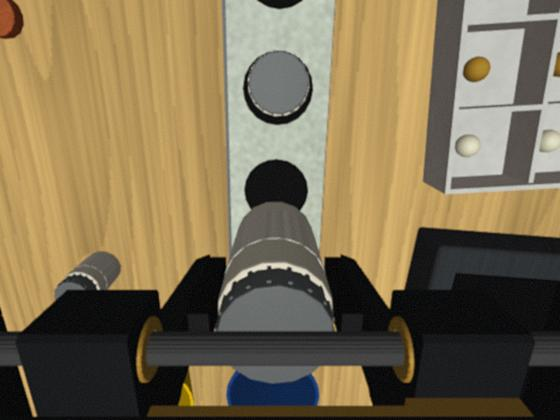

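Request:
servo_tool(
  motion=[
    [[-0.1, 0.002, 0, 0.015, 0, 0, 0], [-0.1, 0.002, 0, 0.04, 0, 0, 0], [-0.1, 0.002, 0, 0.062, 0, 0, 0], [-0.1, 0.002, 0, 0.08, 0, 0, 0], [-0.1, 0.002, 0, 0.093, 0, 0, 0], [-0.1, 0.002, 0, 0.1, 0, 0, 0], [-0.1, 0.002, 0, 0.104, 0, 0, 0], [-0.1, 0.002, 0, 0.105, 0, 0, 0], [-0.1, 0.002, 0, 0.105, 0, 0, 0]],
  ],
)

```text
time_s: 11.6
position: [0.621, 0.022, 0.0754]
eef_rot: [0.0, 0.707, 0.707, 0.0]
wrist_force: [0.6, -0.0, -1.5]
gripper_width: 0.539
```

Request:
servo_tool(
  motion=[
    [[0.2, 0, 0, 0, 0, 0, 0], [0.4, 0, 0, 0, 0, 0, 0], [0.6, 0, 0, 0, 0, 0, 0], [0.8, 0, 0, 0, 0, 0, 0], [1, 0, 0, 0, 0, 0, 0], [1, 0, 0, 0, 0, 0, 0], [1, 0, 0, -0.02, 0, 0, 0], [1, 0, 0, -0.05, 0, 0, 0], [1, 0, 0, -0.085, 0, 0, 0], [1, 0, 0, -0.12, 0, 0, 0], [1, 0, 0, -0.15, 0, 0, 0], [1, 0, 0, -0.175, 0, 0, 0]],
  ],
)

```text
time_s: 12.6
position: [0.6208, 0.022, 0.2525]
eef_rot: [0.001, 0.707, 0.707, 0.001]
wrist_force: [0.1, -0.2, 0.0]
gripper_width: 0.998
```

Request:
servo_tool(
  motion=[
    [[1, -0.016, -0.032, 0, 0, 0, 0], [1, -0.033, -0.065, 0, 0, 0, 0], [1, -0.05, -0.1, 0, 0, 0, 0], [1, -0.066, -0.13, 0, 0, 0, 0], [1, -0.08, -0.157, 0, 0, 0, 0], [1, -0.089, -0.175, 0, 0, 0, 0], [1, -0.092, -0.181, 0, 0, 0, 0], [1, -0.092, -0.181, 0, 0, 0, 0]],
  ],
)

```text
time_s: 13.27
position: [0.4392, -0.0707, 0.2502]
eef_rot: [0.0, 0.707, 0.707, 0.0]
wrist_force: [0.2, 0.4, 0.1]
gripper_width: 0.999
```

```bash
python3 look.py jar_a_mid jar_c_mid; python3 - <<'E'
from h import *
p=readout.sense()["position"]; print(px("wrist",[p[0],p[1],.06]))
b=cv2.imread("pics/w_jar_a_mid.png"); cv2.imwrite("pics/ca.png",cv2.resize(b[130:290,200:400],None,fx=3,fy=3))
E
```

```text
[ 0.4406 -0.0702  0.25  ]
jar_a_mid 0.55 [ 0.4405 -0.0636  0.0305] [276. 173.]
jar_c_mid 0.69 [0.6247 0.0209 0.0614] [477.  90.]
(np.float64(275.8987399131744), np.float64(185.15655672905922))
```

View pics/ca.png

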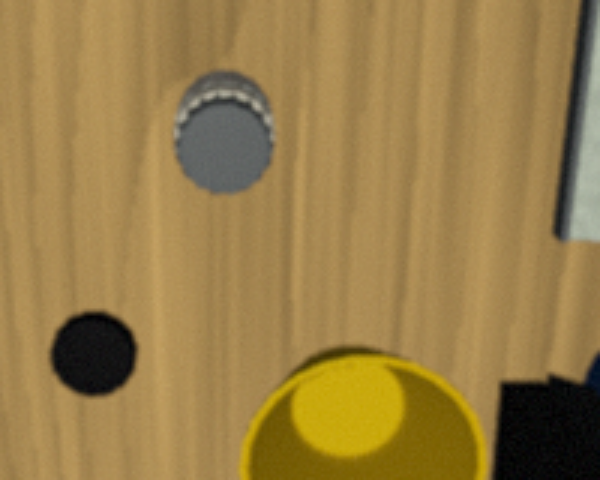

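Request:
servo_tool(
  motion=[
    [[1, 0.005, 0, 0.035, 0, 0, 0], [1, 0.005, 0, 0.07, 0, 0, 0], [1, 0.005, 0, 0.105, 0, 0, 0], [1, 0.005, 0, 0.14, 0, 0, 0], [1, 0.005, 0, 0.175, 0, 0, 0], [1, 0.005, 0, 0.2, 0, 0, 0], [1, 0.005, 0, 0.216, 0, 0, 0], [1, 0.005, 0, 0.224, 0, 0, 0], [1, 0.005, 0, 0.226, 0, 0, 0], [1, 0.005, 0, 0.226, 0, 0, 0]],
  ],
  squeeze=14,
)

```text
time_s: 14.3
position: [0.4403, -0.0651, 0.0237]
eef_rot: [-0.0, 0.707, 0.708, -0.0]
wrist_force: [0.8, 0.2, 0.1]
gripper_width: 1.002
```

Request:
servo_tool(
  motion=[
    [[0.4, 0, 0, 0, 0, 0, 0], [0, 0, 0, 0, 0, 0, 0], [-0.4, 0, 0, 0, 0, 0, 0], [-0.4, 0, 0, 0, 0, 0, 0], [-0.4, 0, 0, 0, 0, 0, 0], [-0.4, 0, 0, 0, 0, 0, 0], [-0.4, 0, 0, 0, 0, 0, 0], [-0.4, 0, 0, 0, 0, 0, 0], [-0.4, 0, 0, -0.01, 0, 0, 0], [-0.4, 0, 0, -0.03, 0, 0, 0], [-0.4, 0, 0, -0.06, 0, 0, 0], [-0.4, 0, 0, -0.09, 0, 0, 0]],
  ],
)

```text
time_s: 15.3
position: [0.4393, -0.065, 0.1144]
eef_rot: [-0.001, 0.707, 0.707, -0.0]
wrist_force: [1.2, -0.5, -1.0]
gripper_width: 0.403
```

Request:
servo_tool(
  motion=[
    [[-0.4, 0, 0, -0.03, 0, 0, 0], [-0.4, 0.005, 0.003, -0.06, 0, 0, 0], [-0.4, 0.02, 0.014, -0.08, 0, 0, 0], [-0.4, 0.045, 0.031, -0.086, 0, 0, 0], [-0.4, 0.072, 0.049, -0.086, 0, 0, 0], [-0.4, 0.1, 0.068, -0.086, 0, 0, 0], [-0.4, 0.128, 0.088, -0.086, 0, 0, 0], [-0.4, 0.156, 0.107, -0.086, 0, 0, 0], [-0.4, 0.184, 0.126, -0.086, 0, 0, 0], [-0.4, 0.21, 0.144, -0.086, 0, 0, 0], [-0.4, 0.232, 0.159, -0.086, 0, 0, 0], [-0.4, 0.25, 0.172, -0.086, 0, 0, 0]],
  ],
)

```text
time_s: 16.3
position: [0.612, 0.1869, 0.1991]
eef_rot: [-0.0, 0.706, 0.708, -0.0]
wrist_force: [-0.1, -0.3, -1.0]
gripper_width: 0.4
```

Request:
servo_tool(
  motion=[
    [[-0.4, 0.011, 0.007, 0.01, 0, 0, 0], [-0.4, 0.015, 0.01, 0.03, 0, 0, 0], [-0.4, 0.015, 0.01, 0.06, 0, 0, 0], [-0.4, 0.015, 0.01, 0.08, 0, 0, 0], [-0.4, 0.015, 0.01, 0.086, 0, 0, 0], [-0.4, 0.015, 0.01, 0.086, 0, 0, 0]],
  ],
)

```text
time_s: 16.8
position: [0.6206, 0.1995, 0.1117]
eef_rot: [-0.001, 0.707, 0.707, -0.002]
wrist_force: [0.2, 0.1, -0.9]
gripper_width: 0.403
```

```bash
python3 look.py pad0 ; python3 - <<'E'
from h import *
p=readout.sense()["position"]; print(px("wrist",[p[0],p[1]+.018,p[2]-.024]),px("wrist",[p[0],p[1]+.016,p[2]+.036]), [np.round(px("wrist",[.621,.2+s*.03,.015]),1) for s in (-1,1)])
E
cp pics/w_pad0.png pics/w_pada.png
```

```text
[0.622  0.1997 0.1147]
pad0 0.69 [0.622  0.2022 0.0148] [275. 211.]
(np.float64(276.19775787695687), np.float64(228.95610999192613)) (np.float64(276.91747409562123), np.float64(297.07552004336617)) [array([274.2, 250.2]), array([274.2, 174.6])]
```

View pics/w_pada.png

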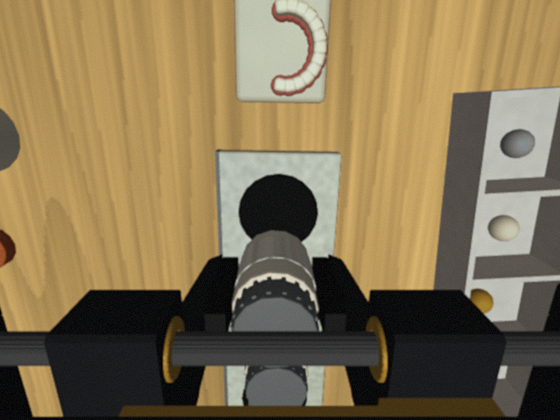

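Request:
servo_tool(
  motion=[
    [[-0.4, 0.002, 0.002, 0.015, 0, 0, 0], [-0.4, 0.002, 0.002, 0.035, 0, 0, 0], [-0.4, 0.002, 0.002, 0.053, 0, 0, 0], [-0.4, 0.002, 0.002, 0.066, 0, 0, 0], [-0.4, 0.002, 0.002, 0.073, 0, 0, 0], [-0.4, 0.002, 0.002, 0.075, 0, 0, 0], [-0.4, 0.002, 0.002, 0.075, 0, 0, 0], [-0.4, 0.002, 0.002, 0.075, 0, 0, 0]],
  ],
)

```text
time_s: 17.62
position: [0.6242, 0.202, 0.0401]
eef_rot: [0.001, 0.707, 0.707, 0.001]
wrist_force: [0.9, 0.3, -1.9]
gripper_width: 0.406
```

Request:
servo_tool(
  motion=[
    [[0, 0, 0, 0, 0, 0, 0], [0.3, 0, 0, 0, 0, 0, 0], [0.6, 0, 0, 0, 0, 0, 0], [0.8, 0, 0, 0, 0, 0, 0], [1, 0, 0, 0, 0, 0, 0], [1, 0, 0, 0, 0, 0, 0], [1, 0, 0, -0.02, 0, 0, 0], [1, 0, 0, -0.05, 0, 0, 0], [1, 0, 0, -0.09, 0, 0, 0], [1, 0, 0, -0.13, 0, 0, 0], [1, 0, 0, -0.17, 0, 0, 0], [1, 0, 0, -0.21, 0, 0, 0]],
  ],
)

```text
time_s: 18.62
position: [0.6231, 0.2019, 0.2509]
eef_rot: [-0.0, 0.707, 0.707, 0.0]
wrist_force: [0.9, -0.5, -0.5]
gripper_width: 1.004
```

Request:
servo_tool(
  motion=[
    [[1, 0.009, -0.036, 0, 0, 0, 0], [1, 0.018, -0.072, 0, 0, 0, 0], [1, 0.027, -0.108, 0, 0, 0, 0], [1, 0.036, -0.144, 0, 0, 0, 0], [1, 0.045, -0.18, 0, 0, 0, 0], [1, 0.051, -0.206, 0, 0, 0, 0], [1, 0.053, -0.218, 0, 0, 0, 0], [1, 0.053, -0.218, 0, 0, 0, 0]],
  ],
)

```text
time_s: 19.28
position: [0.4039, 0.2552, 0.2494]
eef_rot: [0.0, 0.706, 0.708, 0.0]
wrist_force: [0.2, -0.2, -0.1]
gripper_width: 0.998
```

```bash
python3 look.py jar_d_mid; python3 - <<'E'
from h import *
p=readout.sense()["position"]; print(px("wrist",[p[0],p[1],.114]))
E
```

```text
[0.4065 0.2547 0.249 ]
jar_d_mid 0.56 [0.6225 0.1111 0.0145] [446. 287.]
(np.float64(275.85229586452874), np.float64(200.80238572286657))
```

View pics/w_jar_d_mid.png

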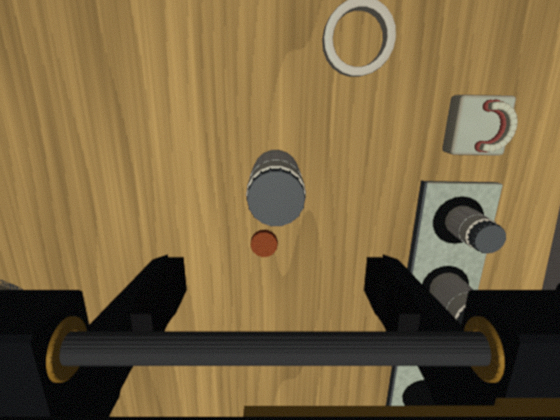

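Request:
servo_tool(
  motion=[
    [[1, 0.001, 0.001, 0.03, 0, 0, 0], [1, 0.001, 0.001, 0.06, 0, 0, 0], [1, 0.001, 0.001, 0.09, 0, 0, 0], [1, 0.001, 0.001, 0.12, 0, 0, 0], [1, 0.001, 0.001, 0.145, 0, 0, 0], [1, 0.001, 0.001, 0.161, 0, 0, 0], [1, 0.001, 0.001, 0.169, 0, 0, 0], [1, 0.001, 0.001, 0.171, 0, 0, 0], [1, 0.001, 0.001, 0.171, 0, 0, 0]],
  ],
  squeeze=22,
)

```text
time_s: 20.18
position: [0.4074, 0.2556, 0.0776]
eef_rot: [-0.0, 0.707, 0.707, -0.0]
wrist_force: [-0.7, 0.3, 0.7]
gripper_width: 0.999
```

Request:
servo_tool(
  motion=[
    [[0.4, 0, 0, 0, 0, 0, 0], [0.2, 0, 0, 0, 0, 0, 0], [0, 0, 0, 0, 0, 0, 0], [0, 0, 0, 0, 0, 0, 0], [0, 0, 0, 0, 0, 0, 0], [0, 0, 0, 0, 0, 0, 0], [0, 0, 0, 0, 0, 0, 0], [0, 0, 0, -0.01, 0, 0, 0], [0, 0, 0, -0.03, 0, 0, 0], [0, 0, 0, -0.06, 0, 0, 0], [0, 0, 0, -0.09, 0, 0, 0], [0, 0, 0, -0.12, 0, 0, 0]],
  ],
)

```text
time_s: 21.18
position: [0.406, 0.2556, 0.1988]
eef_rot: [-0.0, 0.707, 0.707, -0.001]
wrist_force: [0.3, 0.4, -1.3]
gripper_width: 0.608
```

Request:
servo_tool(
  motion=[
    [[0, -0.006, 0.004, -0.02, 0, 0, 0], [0, -0.021, 0.014, -0.035, 0, 0, 0], [0, -0.043, 0.029, -0.04, 0, 0, 0], [0, -0.067, 0.045, -0.04, 0, 0, 0], [0, -0.092, 0.061, -0.04, 0, 0, 0], [0, -0.117, 0.077, -0.04, 0, 0, 0], [0, -0.142, 0.094, -0.04, 0, 0, 0], [0, -0.167, 0.11, -0.04, 0, 0, 0], [0, -0.192, 0.127, -0.04, 0, 0, 0], [0, -0.217, 0.143, -0.04, 0, 0, 0], [0, -0.242, 0.16, -0.04, 0, 0, 0], [0, -0.267, 0.176, -0.04, 0, 0, 0]],
  ],
)

```text
time_s: 22.18
position: [0.5832, -0.0124, 0.2373]
eef_rot: [-0.0, 0.707, 0.707, -0.0]
wrist_force: [0.5, 1.3, -1.8]
gripper_width: 0.605
```

Request:
servo_tool(
  motion=[
    [[0, -0.023, 0.015, 0, 0, 0, 0], [0, -0.041, 0.028, 0, 0, 0, 0], [0, -0.053, 0.036, 0.005, 0, 0, 0], [0, -0.058, 0.039, 0.02, 0, 0, 0], [0, -0.058, 0.039, 0.04, 0, 0, 0], [0, -0.058, 0.039, 0.06, 0, 0, 0], [0, -0.058, 0.039, 0.066, 0, 0, 0], [0, -0.058, 0.039, 0.066, 0, 0, 0], [0, -0.058, 0.039, 0.066, 0, 0, 0]],
  ],
)

```text
time_s: 22.93
position: [0.6219, -0.0688, 0.1723]
eef_rot: [0.0, 0.707, 0.708, 0.0]
wrist_force: [-1.0, 0.7, -2.6]
gripper_width: 0.607
```

```bash
python3 look.py pad0 ; python3 - <<'E'
from h import *
p=readout.sense()["position"]; print(px("wrist",[p[0],p[1]+.027,p[2]-.078]), [np.round(px("wrist",[.621,-.07+s*.03,.015]),1) for s in (-1,1)], px("wrist",[.621,.02,.111]))
E
cp pics/w_pad0.png pics/w_padd.png
```

```text
[ 0.6223 -0.069   0.1731]
pad0 0.9 [ 0.6223 -0.0708  0.0125] [276. 195.]
(np.float64(275.92835074740015), np.float64(186.38669392477644)) [array([274.2, 225. ]), array([274.2, 161.9])] (np.float64(274.0839584962069), np.float64(86.13018249762213))
```

View pics/w_padd.png

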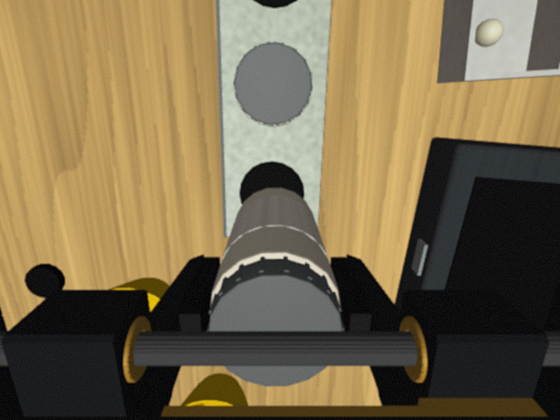

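Request:
servo_tool(
  motion=[
    [[0, 0.001, -0.003, 0.015, 0, 0, 0], [0, 0.001, -0.003, 0.035, 0, 0, 0], [0, 0.001, -0.003, 0.055, 0, 0, 0], [0, 0.001, -0.003, 0.069, 0, 0, 0], [0, 0.001, -0.003, 0.076, 0, 0, 0], [0, 0.001, -0.003, 0.079, 0, 0, 0], [0, 0.001, -0.003, 0.079, 0, 0, 0], [0, 0.001, -0.003, 0.079, 0, 0, 0]],
  ],
)

```text
time_s: 23.75
position: [0.6194, -0.0682, 0.0939]
eef_rot: [0.001, 0.707, 0.707, 0.001]
wrist_force: [0.2, -0.5, -1.4]
gripper_width: 0.602
```

Request:
servo_tool(
  motion=[
    [[0.3, 0, 0, 0, 0, 0, 0], [0.5, 0, 0, 0, 0, 0, 0], [0.7, 0, 0, 0, 0, 0, 0], [0.85, 0, 0, 0, 0, 0, 0], [1, 0, 0, 0, 0, 0, 0], [1, 0, 0, 0, 0, 0, 0], [1, 0, 0, -0.02, 0, 0, 0], [1, 0, 0, -0.05, 0, 0, 0], [1, 0, 0, -0.085, 0, 0, 0], [1, 0, 0, -0.12, 0, 0, 0], [1, 0, 0, -0.15, 0, 0, 0], [1, 0, 0, -0.17, 0, 0, 0]],
  ],
)

```text
time_s: 24.75
position: [0.6191, -0.0681, 0.2664]
eef_rot: [0.002, 0.707, 0.707, 0.001]
wrist_force: [0.2, 0.1, 0.4]
gripper_width: 1.0
```

Request:
servo_tool(
  motion=[
    [[1, -0.02, -0.03, 0, 0, 0, 0], [1, -0.04, -0.06, 0, 0, 0, 0], [1, -0.06, -0.095, 0, 0, 0, 0], [1, -0.08, -0.13, 0, 0, 0, 0], [1, -0.1, -0.165, 0, 0, 0, 0], [1, -0.12, -0.2, 0, 0, 0, 0], [1, -0.14, -0.23, 0, 0, 0, 0], [1, -0.15, -0.25, 0, 0, 0, 0], [1, -0.15, -0.25, 0, 0, 0, 0]],
  ],
)

```text
time_s: 25.5
position: [0.3663, -0.2196, 0.2631]
eef_rot: [0.0, 0.708, 0.706, -0.0]
wrist_force: [0.8, -0.7, -0.1]
gripper_width: 1.0
```

```bash
python3 - <<'E'
from h import *
a=get_image("top"); b=get_image("side")
H={'a':.075,'b':.093,'c':.111,'d':.129}
for j,y in zip('abcd',(.2,.11,.02,-.07)):
    x=.6185+.02*(y+.07)
    print(j,[np.round(px(c,[x,y,z]),1).tolist() for c in("top","side") for z in (.015,H[j])])
for c in("top","side"):
  for t in ["jar_a_mid","jar_b_mid","jar_c_mid","jar_d_mid"]:
    for r in pinpoint(c,t)[:2]: print(c,t,round(r["conf"],2),w(c,r["point"]).round(3))
A=cv2.resize(a[150:220,165:345],None,fx=4.4,fy=4.4,interpolation=2); B=cv2.resize(b[110:270,250:400],None,fx=1.7,fy=1.7,interpolation=2)
C=np.zeros((308+B.shape[0],792,3),np.uint8); C[:A.shape[0],:A.shape[1]]=A; C[308:,:B.shape[1]]=B
cv2.imwrite("pics/fin.png",C); print(C.shape)
E
```

```text
a [[197.6, 183.9], [192.6, 179.8], [301.5, 156.8], [302.0, 136.2]]
b [[235.2, 185.0], [231.3, 179.6], [312.5, 182.2], [313.8, 154.9]]
c [[272.9, 186.1], [271.6, 179.4], [324.7, 210.6], [327.3, 176.5]]
d [[310.7, 187.2], [313.5, 179.2], [338.5, 242.6], [343.2, 201.8]]
top jar_a_mid 0.68 [0.626 0.205 0.049]
top jar_b_mid 0.62 [0.622 0.109 0.048]
top jar_c_mid 0.56 [0.621 0.021 0.06 ]
side jar_a_mid 0.55 [0.625 0.196 0.044]
side jar_b_mid 0.64 [0.624 0.106 0.055]
side jar_c_mid 0.94 [0.621 0.017 0.062]
side jar_d_mid 0.7 [ 0.621 -0.068  0.072]
(580, 792, 3)
```

View pics/fin.png

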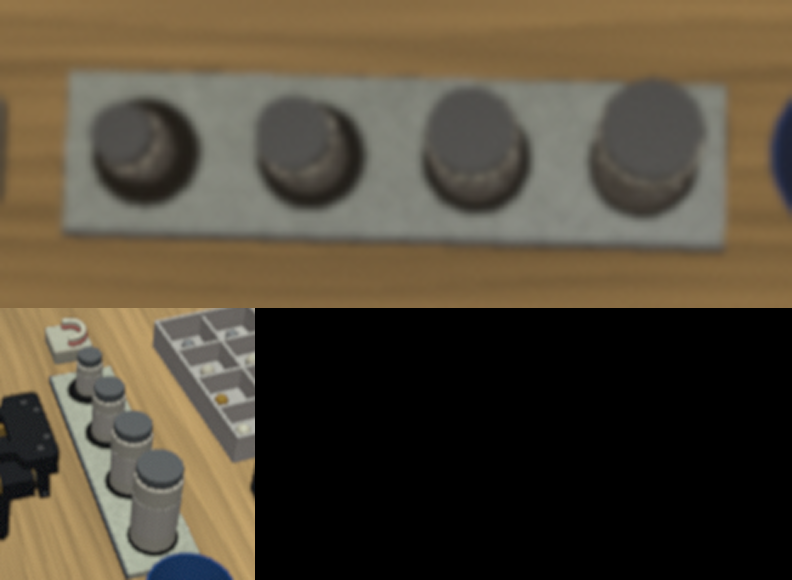

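The order is right and all four jars are upright. I'll take one closer look at centring, with contrast stretched, because b may sit slightly toward -x.

```bash
python3 - <<'E'
from h import *
a=np.mean([get_image("top") for _ in range(4)],0); b=np.mean([get_image("side") for _ in range(4)],0)
def draw(im,c,x0,y0,w_,h_,k):
    A=cv2.resize(np.clip(im[y0:y0+h_,x0:x0+w_]*1.8,0,255).astype(np.uint8),None,fx=k,fy=k,interpolation=2)
    for j,y,r in zip('abcd',(.2,.11,.02,-.07),(.018,.021,.024,.027)):
        x=.6185+.02*(y+.07)
        for R,col in((r,(0,255,0)),(.03,(0,0,255))):
            p=np.array([px(c,[x+R*np.cos(t),y+R*np.sin(t),.015]) for t in np.linspace(0,6.28,60)])
            cv2.polylines(A,[np.int32(((p+.5)-[x0,y0])*k)],True,col,1)
    return A
A=draw(a,"top",178,160,157,48,5); B=draw(b,"side",280,115,90,150,2.3)
C=np.zeros((A.shape[0]+B.shape[0],790,3),np.uint8); C[:A.shape[0],:A.shape[1]]=A; C[A.shape[0]:,:B.shape[1]]=B
B2=draw(b,"side",285,160,70,60,5.7); C[A.shape[0]:A.shape[0]+B2.shape[0],230:230+B2.shape[1]]=B2[:,:560]
cv2.imwrite("pics/fin2.png",C); print(C.shape)
E
```

```text
(585, 790, 3)
```

View pics/fin2.png

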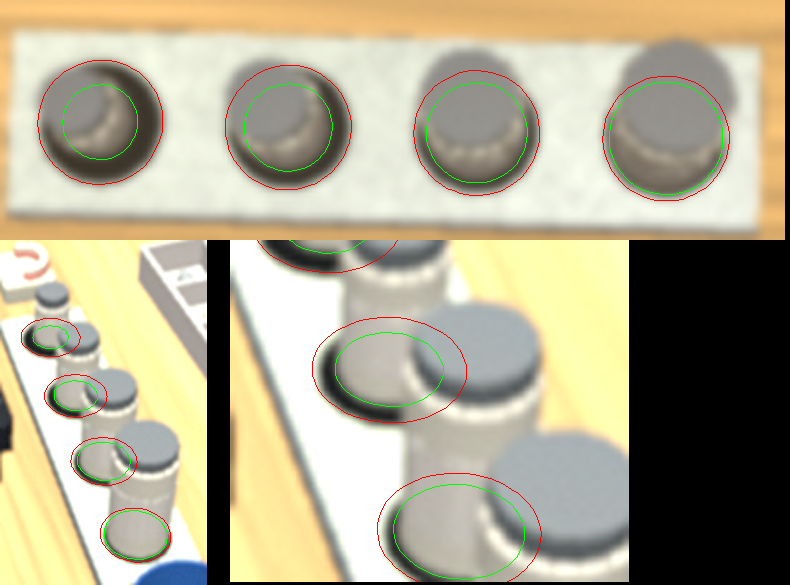

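All four bases match the predicted centred outlines (green) inside the pad outlines (red) to about 2 mm, in both cameras. The gripper is clear, so I'm handing in.

```bash
python3 -c "
from station import robot; print(robot.finish_job())"
```

```text
the job is handed in; nothing more can be done
None
```

The four jars stand upright on the pads in order of height. The tallest (d) is on the pad next to the blue bowl, followed by c, b and the shortest (a) at the tooth-cast end. I handed the job in at about 26 s of the 112 s allowed, with the gripper open and clear.

- **Centring:** in my last check, the pad and jar outlines drawn over the top and side pictures matched the jar bases to about 2 mm.
- **Detector readings:** most agreed with this to about 4–5 mm. The top and side cameras put jar a's y at 0.205 and 0.196 m, on either side of the 0.200 m target. The top camera did not report jar d, but its picture shows the jar standing on its pad.
- **Wrist camera:** its y readings ran about 2 mm high, which I allowed for when gripping jars a and d.

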